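Park the sharps-container boom at the preparation tray

ROBOT

A 6-joint arm with a two-finger parallel gripper is mounted at the origin on the work surface. World frame = base frame: x ahead of the robot, y to its left, z up, the work surface at z = 0. Lengths are in m, angles in rad, forces in N, time in s.
With the tool pointing down it reaches from about 0.35 to 0.775 m from the base axis. Payload 5.5 kg.
Tool frame: the origin (TCP) lies midway between the tips of the shut fingers; the grasp point (between the pads) lies 19 mm behind it; z points along the fingers, y is the line along which they close (so a half turn about z gives the same grasp; the last joint's range is limited). The gripper opens to 85 mm and grips with 20 to 120 N. Pads are 22 mm wide; open, the fingers measure 114 mm over their backs; the gripper's body (76 mm by 85 mm) begins 54 mm behind the grasp point. The pads swing forward as they close: fully open they stand 13 mm farther back than shut.
Start: joints at [-1.486, 0.313, 0.046, 1.304, 0, 1.431], TCP at [0.128, -0.561, 0.231] pointing down, gripper open.
Joint ranges: [-2.76, 2.76], [-0.86, 1.69], [-1.03, 1.26], [-2.2, 2.34], [-1.47, 1.5], [-3.14, 3.14]. Speed limits (rad/s): [2.57, 2.57, 3.14, 3.14, 3.14, 3.14].

INTERFACE

Orientations are given as a unit quaternion [w, x, y, z].
In Python, from workcell import get_state, read_camera, camera_info, hand_in, recognise gives the robot as it stands.
- The arm moves only by the tool arm_command, never from a script. Its argument "moves" is one flat list of numbers, 7 for each row, row after row: the opening, from -1 (shut) to 1 (fully open), then the shift along the tool's x, y, z in mm, then the turn, a rotation vector about the tool's x, y, z in rad. A call has 1 to 8 rows; each row shifts and turns the commanded pose from where the row before left it, along the tool's axes as they then stand; what a row does not reach is not made up. A row lasts 1/8 s, in which the tool goes at most 62.5 mm and 10.7 degrees, less where a joint would pass 70% of its speed; a pose out of reach is approached as far as the arm can. A call with a gripper value outside its range is refused whole. The fingers move at their own pace and stop on an object; "newtons" is the grip in N (left out, the last holds). Time passes only in rows, so rows that do not move let the fingers close. It gives the time, the measured TCP pose, the force, the opening and the grip force at its end, in the units of the state.
- get_state(): the state, without advancing time (a new reading comes with each control period).
- read_camera(name): name is "side" or "top" or "wrist"; returns (picture, depth): 384x512x3 uint8, blue, green, red; 384x512 float32, m along the optical axis (not along the pixel's ray), 0 where there is no reading.
- camera_info(name): a dict with "fovy" (degrees; the focal length in pixels is half the picture's height over the tangent of half this angle, whatever the lens; pixels are square), "cx", "cy" (the principal point, pixels), "eye" and "orientation" of the camera in the world; the wrist camera has in their place "tool_from_camera" (4x4, takes a point from camera to tool coordinates, whose origin is the TCP and whose axes are the flange's). Camera axes: x right, y down, z forward; pixel columns grow to the right and rows downward; lengths in m; the calibration is good to about 2 mm. A picture is of the moment at which its call begins: read the wrist's pose just before it. camera_info takes no time and is no camera call.
- hand_in(): hands the job in; it is judged then, once.
Trained networks look in the newest picture that a camera, given by its name, has taken for a name from the list of things; names that differ only in an ending like _2 or _b are one class to them, and where a whole thing is asked for, a point or a joint stands for the part that bears it (a point fixed in the world has none). Each returns a list of dicts, best first, with "confidence" (0 to 1); they miss things now and then, are a little off and sometimes report something else, mostly with a low value. They report only what shows in the picture. A call takes as long as a camera call. They do not tell look-alikes from the thing itself.
- recognise(camera, label): "point" ([column, row] in pixels, amid what is visible of it).
The state is a dict: "clock": time; "joint_pos": joint angles; "qvel": joint speeds; "tau": joint torques, N m; "tcp_pos": TCP position; "orientation": TCP orientation; "wrist_force": force on the tool from outside, world axes, zero at the start; "ft_torque": the same for the moment, N m; "finger_gap": finger opening in m; "grip_force": force on a finger pad.
Only numpy, scipy, OpenCV 4.12 (cv2) and the standard library are available. Lean on these libraries where they do the work, as an engineer would, in place of code of your own. Each camera call takes 0.05 s, during which the arm holds its last target. There are 200 camera calls.

TASK

Steer the heavy, free-turning boom with the yellow sharps container by the black handle of its tiller alone (turning the tiller tips the stand, and the container drifts to the lower side) until the container stands at rest pointing straight at the middle of the steel preparation tray; then put the tiller back in its level middle position and let go, with the boom staying at rest there. Swing it gently, never faster than about 30 degrees a second, and never against its end stops. Do not touch the boom, its container or counterweight, and leave the bottles, vials and vessels alone.

Things in the scene. Friction and masses are not known exactly. Their poses are not given: they have to be found in the camera images.
- boom (a joint): Turn of the boom about the column, rad; 0 = along the stand's +x, away from the tiller; positive = anticlockwise from above. End stops at -1.2 and 1.2: beyond 1.12 either way counts as hitting them. Off level it accelerates by nominally 1.2 rad/s2 per rad of tiller x cos(boom angle), same sign as tiller; hidden load makes this 0.75 to 1.45 times as much. At level it only coasts.
- tiller (a joint): Turn of the tiller about the column axis, rad; 0 = level middle (handle on the stand's -x side), positive = clockwise from above, handle to the stand's +y, range -0.3 to 0.3. Tips the boom's bearing sideways 0.2 rad per rad, lowering the side the handle goes to: the container drifts to that side. Stiff: stays where left, about 2 N at the handle.
- grip (a point): On the axis of the tiller's handle, 105 mm above the counter, 250 mm from the column axis. The handle is an upright black round post, 28 mm diameter, from 47 to 130 mm high, at the end of a flat steel bar 24 mm wide. Take it from above. x points from the handle to the column.
- column (a point): Point on the counter at the vertical column axis, about which tiller and boom turn; x points away from the tiller side (the stand's +x), z up. The stand has a grey base plate 200 x 200 mm, fixed to the counter.
- lid (a point): Centre of the top of the container's lid, 220 mm out from the column, about 200 mm above the counter; its x axis points outward along the boom.
- tray_mid (a point): Middle of the steel preparation tray, 5 mm above the counter, 350 mm from the column axis; x points straight outward from the column. Open tray 90 mm (outward) x 200 x 22 mm, fixed, just outside the container's circle. The container is in place when its outward direction matches this one.
- vial_a: Small glass vial standing in the tray, 30 mm diameter, 50 mm tall; origin at its underside. Leave alone.
- vial_b: Second such vial in the tray. Leave alone.
- rinse: White bottle, 66 mm diameter, 150 mm tall; origin at its underside. Leave alone.
- antiseptic: Amber bottle, 60 mm diameter, 150 mm tall; origin at its underside. Leave alone.
- pills: Blue jar, 52 mm diameter, 75 mm tall; origin at its underside. Leave alone.
- dish: Steel bowl, 140 mm diameter, 40 mm tall; origin at its underside. Leave alone.
- cup: Clear cup, 70 mm diameter, 80 mm tall; origin at its underside. Leave alone.
- bin: The yellow box-shaped container, 126 x 126 x 130 mm, about 2.5 kg, on the end of the white boom; origin on its centre line at boom height (155 mm), 220 mm from the column. Not to be touched.
- bar: The white bar of the boom, 270 x 50 x 20 mm, that carries container and counterweight; origin at the column axis, 155 mm high, x outward to the container. Not to be touched.
- weight: Dark steel counterweight on the boom's other end, 70 (outward) x 130 x 60 mm, 4.5 kg; origin at its centre, 100 mm from the column, 155 mm high. Not to be touched. Boom with container and weight: inertia about 0.185 kg m2 about the column, damping 0.02 N m s, bearing friction 0.005 N m.
There are look-alikes about, which are no part of the job. What is shaped like the part that bears tray_mid but blue or green is not meant.

How it is judged:
By the outcome, as a careful person would: the job done as asked, in the order asked, and still so for the second after the job is handed in, with the robot touching nothing.
It also fails if it takes over 48 s, if anything falls off the work surface, if the arm or the gripper's body presses on something with over 40 N, if the wrist force passes 120 N, or if a joint passes its speed limit or range.

## Working session

There is one attempt and no reset: what is moved stays moved. The work goes in short steps, Python scripts to look and compute and a tool call to move; the robot and the scene stay as the last step left them, time stands still between calls to the robot, and variables do not carry over. Pictures are saved under pics/ and viewed, at most 10 in all, crops included, and the job is handed in when it is done.

Besides the shell and the picture viewer there is one more tool, called after "Call:" as name(argument=value, ...), one argument or row to a line, values as JSON. arm_command: Moves the arm, as the interface text tells. Its arguments: {"type":"object","properties":{"moves":{"type":"array"},"newtons":{"type":"number"}},"required":["moves"]}

```bash
mkdir -p pics; cat > h.py <<'E'
import numpy as np, cv2
from scipy.spatial.transform import Rotation as R
from workcell import *
def q2R(q): return R.from_quat([q[1],q[2],q[3],q[0]]).as_matrix()
def pose(c):
    i=camera_info(c)
    if c=='wrist':
        s=get_state(); T=np.eye(4); T[:3,:3]=q2R(s['orientation']); T[:3,3]=s['tcp_pos']
        T=T@np.array(i['tool_from_camera']); return i,T[:3,:3],T[:3,3]
    o=np.array(i['orientation']); return i,(q2R(o) if o.size==4 else o.reshape(3,3)),np.array(i['eye'])
def f(i): return 192/np.tan(np.radians(i['fovy'])/2)
def cloud(c,d,P=None):
    i,Rm,t=P or pose(c); v,u=np.mgrid[:384,:512]
    p=np.stack([(u-i['cx'])*d/f(i),(v-i['cy'])*d/f(i),d],-1)
    return p@Rm.T+t
E
python3 - <<'E'
from h import *
s=get_state(); print(s)
for c in ['top','side']:
    im,d=read_camera(c); print(c,camera_info(c)); cv2.imwrite(f'pics/{c}0.png',im); X=cloud(c,d)
    np.save(f'{c}0.npy',X)
    for l in ['grip','tray_mid','bin','weight','column','lid','bar']:
        try:
            for r in recognise(c,l)[:3]:
                u,v=map(int,r['point']); print(l,round(r['confidence'],2),u,v,X[v,u].round(3))
        except Exception as e: print(l,e)
E
```

```text
{'clock': 0.0, 'joint_pos': array([-1.48560530e+00,  3.14020995e-01,  4.50206492e-02,  1.30357508e+00,
       -2.13327319e-05,  1.43118862e+00]), 'qvel': array([-0.00060463,  0.00140358,  0.00042604, -0.00062268,  0.00086251,
       -0.00026348]), 'tau': array([-8.88169488e-04, -4.80626678e+01,  2.98531938e+01,  1.94831577e-02,
       -1.82934150e-04,  4.87270853e-06]), 'tcp_pos': array([ 0.12811204, -0.56005339,  0.23041417]), 'orientation': array([-8.89509951e-04,  9.93689444e-01,  1.12162816e-01,  1.35377515e-05]), 'wrist_force': array([-0.25506092,  0.63350758, -0.15130443]), 'ft_torque': array([ 0.02534071, -0.01283055, -0.04622747]), 'grip_force': 0.0, 'finger_gap': 0.0852987996310759}
top {'fovy': 46.51853182135974, 'cx': 257.76877765636596, 'cy': 191.00088468379408, 'eye': array([0.42973199, 0.12267383, 1.85944078]), 'orientation': array([-0.03224835,  0.71559654, -0.69711603,  0.03018071])}
tray_mid 0.98 231 269 [0.27  0.231 0.012]
tray_mid 0.91 336 270 [ 0.277 -0.199  0.006]
tray_mid 0.73 305 148 [ 0.78  -0.063  0.007]
bin 0.69 333 239 [ 0.406 -0.152  0.204]
weight 0.58 260 197 [0.555 0.121 0.186]
column 0.61 291 218 [0.48  0.001 0.163]
lid 0.74 334 239 [ 0.406 -0.157  0.2  ]
bar 0.88 302 218 [ 0.481 -0.04   0.172]
side {'fovy': 50.75876315118555, 'cx': 254.5734948222931, 'cy': 191.5565433359752, 'eye': array([ 0.23100974, -0.82747647,  1.1500685 ]), 'orientation': array([-0.37799072,  0.91293511, -0.1383739 ,  0.06726933])}
grip 0.64 242 179 [0.52  0.165 0.183]
tray_mid 0.94 328 245 [ 0.771 -0.066  0.001]
tray_mid 0.82 199 317 [ 0.273 -0.207  0.007]
tray_mid 0.7 290 331 [ 0.523 -0.328  0.001]
bin 0.56 237 274 [ 0.393 -0.217  0.2  ]
weight 0.76 259 190 [0.559 0.096 0.183]
column 0.65 250 246 [ 0.464 -0.108  0.164]
column 0.22 240 186 [0.502 0.131 0.186]
lid 0.79 238 271 [ 0.398 -0.21   0.203]
lid 0.65 261 190 [0.566 0.095 0.183]
bar 0.84 246 227 [ 0.473 -0.036  0.168]
bar 0.68 249 155 [0.643 0.477 0.014]
```

```bash
python3 - <<'E'
import cv2
a=cv2.imread('pics/top0.png')[110:310,170:430]
b=cv2.imread('pics/side0.png')
cv2.imwrite('pics/topc.png',cv2.resize(a,None,fx=3,fy=3,interpolation=2)); cv2.imwrite('pics/sidec.png',cv2.resize(b,None,fx=1.5,fy=1.5))
E
```

```text
(no output)
```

View pics/topc.png

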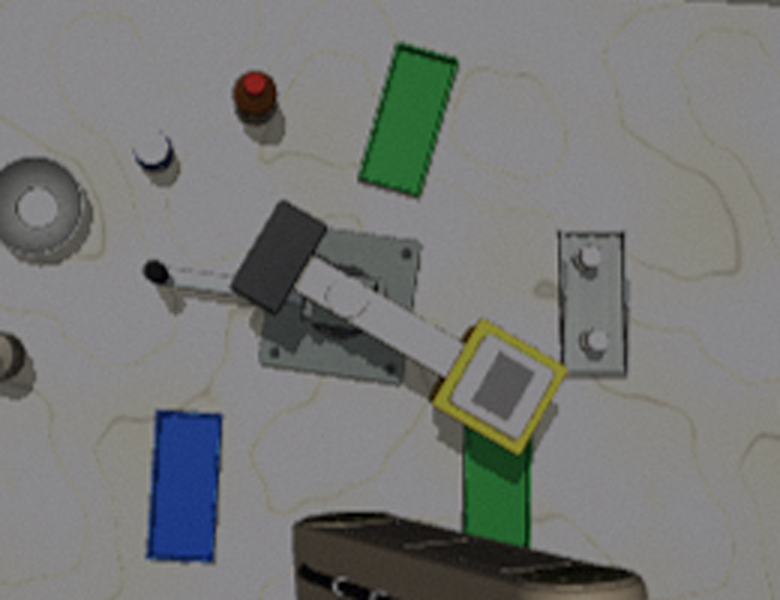

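View pics/sidec.png

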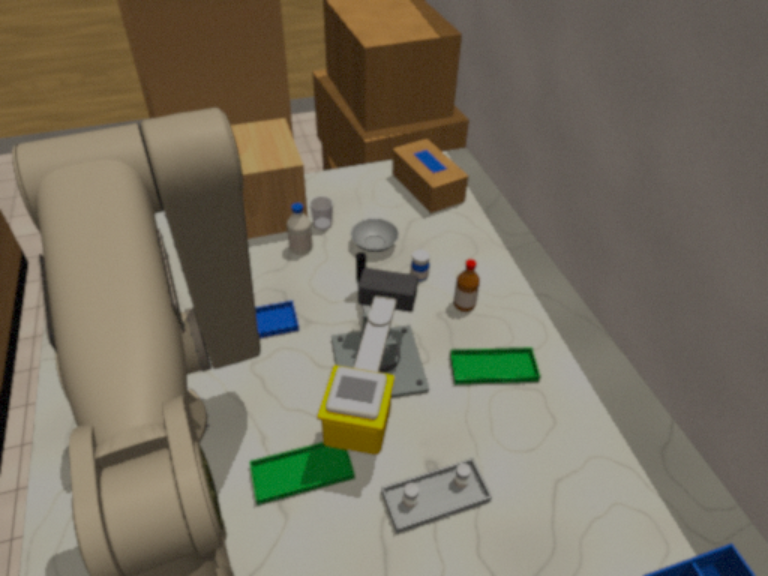

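The top crop shows the black tiller handle at about full-frame pixel (222,200), the boom running from the weight (263,196) to the yellow container (337,239), and the steel tray with two vials at (367,212).

Look-alikes: green trays at (306,150) and (336,270), and a blue one at (231,269). The candidates by description are the steel tray at (367,212) and, for the handle, the black post at (222,200). The weight (263,196) is also dark.

```bash
cat >> h.py <<'E'
def unproj(P,uv,z):
    i,Rm,t=P; uv=np.atleast_2d(uv).astype(float)
    r=np.c_[(uv[:,0]-i['cx'])/f(i),(uv[:,1]-i['cy'])/f(i),np.ones(len(uv))]@Rm.T
    return t+r*((z-t[2])/r[:,2])[:,None]
def rect(xy):
    r=cv2.minAreaRect(xy[:,:2].astype(np.float32)); return np.array(r[0]).round(4),np.array(r[1]).round(3),round(r[2],2)
E
python3 - <<'E'
from h import *
P=pose('top'); im=cv2.imread('pics/top0.png'); X=np.load('top0.npy'); hsv=cv2.cvtColor(im,cv2.COLOR_BGR2HSV)
x,y,z=X[...,0],X[...,1],X[...,2]; H,S,V=[hsv[...,k].astype(int) for k in range(3)]
def px(m): v,u=np.nonzero(m); return np.c_[u,v]
# handle
w=np.zeros(z.shape,bool); w[190:212,212:232]=1
m=w&(V<50); p=px(m); print('handle px',len(p),p.mean(0), 'z',np.percentile(z[m],[10,50,90]).round(3)); 
m2=w&(z>.1); print('handle z>.1',m2.sum(), X[m2].mean(0).round(4), X[m2].min(0).round(3),X[m2].max(0).round(3), 'top unproj',unproj(P,px(m2).mean(0),.13))
# boom: yellow lid rim
m=(S>150)&(abs(H-28)<8)&(z>.17); p=px(m); print('yellow',len(p),rect(unproj(P,p,.2)))
# bar+weight by height
m=(z>.14)&(z<.175)&(x>.3)&(x<.65)&(y>-.1)&(y<.2)&(V>100); print('bar',rect(unproj(P,px(m),.165)), m.sum())
m=(z>.165)&(V<80)&(y>0)&(y<.2)&(x>.45)&(x<.65); print('weight',rect(unproj(P,px(m),.185)), m.sum())
# print gray patches
w=np.zeros(z.shape,bool); w[180:240,350:385]=1
g=w&(z>.012)&(z<.06);print('tray rim',g.sum(),rect(unproj(P,px(g&(z<.03)),.022)))
print(V[205:222:4,350:385]);print((1000*z[205:222:4,350:385]).astype(int))
print('plate');print(V[215,250:315]);print(X[215,250:315:4,2].round(3))
E
```

```text
handle px 47 [221.63829787 200.55319149] z [0.081 0.128 0.134]
handle z>.1 46 [0.5347 0.2616 0.2406] [0.43  0.123 0.1  ] [0.556 0.283 1.859] top unproj [[0.54174237 0.27138368 0.13      ]]
yellow 387 (array([0.3218, 0.1096]), array([1.857, 0.374]), 84.94)
bar (array([ 0.4853, -0.021 ]), array([0.235, 0.077]), 50.6) 604
weight (array([0.5427, 0.0783]), array([0.147, 0.13 ]), 61.57) 640
tray rim 300 (array([ 0.5221, -0.3225]), array([0.197, 0.094]), 1.5)
[[117 122 118 117 117 124  63  88  94 117 119 123 124 117 118 116 117 120
  119 118 119 120 119 119 119 120 124  65  90 105 132 140 138 135 135]
 [127 129 126 129 124 123  59  54  70 114 119 125 124 121 118 119 120 119
  118 119 121 122 119 116 119 121 124  68  92 105 131 136 136 137 136]
 [136 136 138 136 136 140  97  61  93 117 124 124 124 122 119 120 121 120
  122 121 122 122 119 116 120 124 124  77  58  84 129 138 137 137 137]
 [138 137 135 133 139 139  82  18  98 124 125 123 124 122 121 121 119 123
  121 117 119 125 125 117 119 123 123  87  52  97 131 130 129 133 134]
 [138 137 137 138 137 141  87  29 105 127 124 126 125  93  91  
[... 686 characters left out ...]
   1    2    4
    -6   -2    6   -1    6   -4    6    6    0   12    6    6    2    5
    19    0    6    4   -4    3   -1]
 [  -9    0   -2    0   -1   -4   -5   16   17    9    2   10   -2    0
    16   17   45   52   51   57   60   53   -1    7    4    7   -1    5
    17   21   -5   -5    4    2   -1]]
plate
[136 137 136 121  92  83  85  89  60  59  58  48  58  58  57  61  59  58
  61  59  37  48  70  71  61  62  60  58  62  57  57  52  55  89 105 115
 109 115 129 118 136 138 140 141 138 141 139 137 140 137 139 140 138 138
 140 139 138 140 126 131 119 134 137 138 137]
[ 0.005  0.006  0.029  0.011  0.013  0.064  0.07   0.078  0.172  0.172
  0.166  0.162  0.171  0.159  0.165  0.005 -0.001]
```

```bash
cat >> h.py <<'E'
def boom(im,X,P):
    hsv=cv2.cvtColor(im,cv2.COLOR_BGR2HSV); H,S,V=[hsv[...,k].astype(int) for k in range(3)]; z=X[...,2]
    near=(np.hypot(X[...,0]-.515,X[...,1]-.027)<.36)
    px=lambda m:np.argwhere(m)[:,::-1]
    k=((z>.185)&(z<.225)&near).astype(np.uint8)
    n,l,st,c=cv2.connectedComponentsWithStats(k); j=1+np.argmax(st[1:,4]); m=l==j
    lid=unproj(P,px(m),.2)
    return lid, rect(lid)
E
python3 - <<'E'
from h import *
P=pose('top'); im=cv2.imread('pics/top0.png'); X=np.load('top0.npy')
lid,r=boom(im,X,P); print('lid',r,lid.mean(0),len(lid))
z=X[...,2];V=im.max(2)
px=lambda m:np.argwhere(m)[:,::-1]
w=np.zeros(z.shape,bool); w[185:245,235:340]=1
m=w&(z>.165)&(z<.21)&(V<75)&(X[...,1]>0.03); k,l,s,c=cv2.connectedComponentsWithStats(m.astype(np.uint8)); j=1+np.argmax(s[1:,4])
print('weight',rect(unproj(P,px(l==j),.185)),s[j,4])
UR,LR,LL=unproj(P,[[310.3,190],[303.3,238],[256.7,231.3]],.008)[:,:2]
print('plate',UR,LR,LL,'centre',(UR+LL)/2,np.linalg.norm(UR-LR),np.linalg.norm(LR-LL),'+x ang',np.degrees(np.arctan2(*(LR-LL)[::-1])))
Tc=unproj(P,[[367.3,211.7]],.022); print('tray',Tc)
tc=unproj(P,np.array([[560,233],[624,233],[626,376],[560,374]])/3+[170,110],.022); print('tray corners',tc.round(3),tc.mean(0))
print('pivot',unproj(P,[[285.7,209]],.175),'handle',unproj(P,[[221.6,200.2]],.13))
# side cam
P=pose('side'); X=np.load('side0.npy'); im=cv2.imread('pics/side0.png')
lid,r=boom(im,X,P); print('side lid',r)
m=(np.hypot(X[...,0]-.54,X[...,1]-.27)<.035)&(X[...,2]>.06)&(X[...,2]<.14); print('side handle',X[m].mean(0),X[m].max(0),m.sum())
E
```

```text
lid (array([ 0.4072, -0.1642]), array([0.12 , 0.122]), 61.06) [ 0.40615491 -0.16662406  0.2       ] 813
weight (array([0.56  , 0.1126]), array([0.07 , 0.127]), 61.38) 553
plate [ 0.60346725 -0.08814946] [ 0.4040669  -0.06246435] [0.42652191 0.13027617] centre [0.51499458 0.02106335] 0.20104781520784087 0.19404415452007348 +x ang -96.64521883165853
tray [[ 0.51869587 -0.32216856  0.022     ]]
tray corners [[ 0.617 -0.278  0.022]
 [ 0.619 -0.366  0.022]
 [ 0.423 -0.369  0.022]
 [ 0.424 -0.279  0.022]] [ 0.52067947 -0.32297454  0.022     ]
pivot [[0.51342345 0.02246071 0.175     ]] handle [[0.54330691 0.26910635 0.13      ]]
side lid (array([ 0.4038, -0.1812]), array([0.122, 0.122]), 61.15)
side handle [0.53885816 0.26324002 0.10872887] [0.5545001  0.28365344 0.13551747] 102
```

Call:
arm_command(
  moves=[1,0,0,-50,0,0,0,1,0,0,-50,0,0,0,1,37,-45,0,0,0,0,1,37,-45,0,0,0,0,1,37,-45,0,0,0,0,1,37,-45,0,0,0,0,1,37,-45,0,0,0,0,1,37,-45,0,0,0,0],
)

```text
clock: 1.8
tcp_pos: [0.2849, -0.2462, 0.3316]
orientation: [0.001, 0.994, 0.112, 0.0]
wrist_force: [0.7, -0.5, 0.1]
finger_gap: 0.0854
grip_force: 0.0
```

Call:
arm_command(
  moves=[1,37,-45,0,0,0,0,1,37,-45,0,0,0,0,1,37,-45,0,0,0,0,1,37,-45,0,0,0,0,1,37,-45,0,0,0,0,1,37,-45,0,0,0,0,1,37,-45,0,0,0,0,1,37,-45,0,0,0,0],
)

```text
clock: 2.8
tcp_pos: [0.4933, 0.1711, 0.3315]
orientation: [0.0, 0.994, 0.112, 0.0]
wrist_force: [0.4, -0.8, 0.9]
finger_gap: 0.0855
grip_force: 0.0
```

Call:
arm_command(
  moves=[1,37,-45,0,0,0,0,1,37,-45,0,0,0,0,1,0,0,0,0,0,-0.175,1,0,0,0,0,0,-0.175,1,0,0,0,0,0,-0.175,1,0,0,0,0,0,-0.175,1,0,0,0,0,0,-0.175,1,0,0,0,0,0,-0.175],
)

```text
clock: 3.8
tcp_pos: [0.5517, 0.2449, 0.3316]
orientation: [-0.011, 0.787, 0.617, 0.004]
wrist_force: [-0.2, 0.1, 0.1]
finger_gap: 0.0853
grip_force: 0.0
```

```bash
python3 - <<'E'
from h import *
s=get_state(); print(s['tcp_pos'],s['orientation'],s['qvel'].round(3)); P=pose('wrist'); im,d=read_camera('wrist'); X=cloud('wrist',d,P)
cv2.imwrite('pics/w1.png',im); print(recognise('wrist','grip'))
m=(np.hypot(X[...,0]-.54,X[...,1]-.268)<.04)&(X[...,2]>.11)&(X[...,2]<.145)&(d>0)
print(m.sum(),X[m].mean(0), rect(X[m]), np.argwhere(m).mean(0)[::-1])
im,d=read_camera('top'); Pt=pose('top');Xt=cloud('top',d); print(boom(im,Xt,Pt)[1])
E
```

```text
[0.55168604 0.24485958 0.33155497] [-0.01097471  0.78695825  0.61689363  0.00430327] [-0.000e+00 -1.000e-03 -2.000e-03  0.000e+00 -2.000e-03 -1.387e+00]
[{'point': [246.6, 169.4], 'confidence': 0.82}]
464 [0.54445087 0.27178194 0.12788466] (array([0.544 , 0.2711]), array([0.027, 0.026]), 76.02) [241.08836207 142.24568966]
(array([ 0.4048, -0.1665]), array([0.118, 0.122]), 61.11)
```

View pics/w1.png

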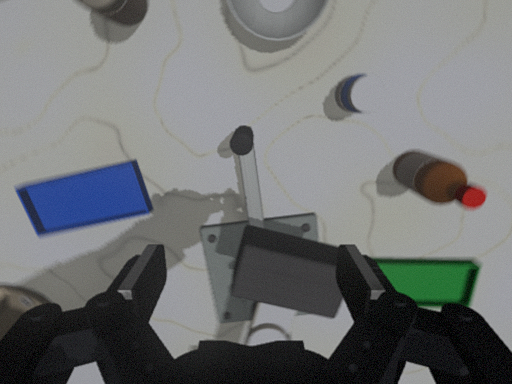

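The wrist view shows the handle top at (241,140), with the steel bar leading to the plate. This matches the top-view choice.

Call:
arm_command(
  moves=[1,0,0,0,0,0,0,1,0,0,0,0,0,0],
)

```text
clock: 4.2
tcp_pos: [0.5517, 0.2449, 0.3316]
orientation: [-0.011, 0.789, 0.614, 0.004]
wrist_force: [0.3, 0.7, -0.1]
finger_gap: 0.0859
grip_force: 0.0
```

```bash
cat >> h.py <<'E'
def to(p,yaw):
    s=get_state(); Rm=q2R(s['orientation']); d=Rm.T@(np.array(p)-s['tcp_pos'])*1000
    y=np.radians(yaw); Rt=np.array([[np.cos(y),np.sin(y),0],[np.sin(y),-np.cos(y),0],[0,0,-1]])
    return d.round(1), R.from_matrix(Rm.T@Rt).as_rotvec().round(4)
E
python3 - <<'E'
from h import *
s=get_state(); print(s['tcp_pos'],s['orientation'],s['joint_pos'],s['qvel'].round(3)); print(to([.544,.2705,.25],83))
E
```

```text
[0.55169589 0.24485894 0.33161652] [-0.01096302  0.78915768  0.61407758  0.00432305] [0.27294545 0.37090968 0.37137897 1.57156538 0.02356783 2.09199309] [-0.001  0.001 -0.     0.001  0.002 -0.008]
(array([ 21.3, -12.8,  82.2]), array([-0.0107, -0.021 , -0.1261]))
```

Call:
arm_command(
  moves=[1,21,-13,40,-0.0107,-0.021,-0.126,1,0,0,42,0,0,0,1,0,0,0,0,0,0],
)

```text
clock: 4.58
tcp_pos: [0.5415, 0.2688, 0.2467]
orientation: [-0.002, 0.749, 0.663, -0.004]
wrist_force: [-0.5, -1.3, 0.6]
finger_gap: 0.0853
grip_force: 0.0
```

```bash
python3 - <<'E'
from h import *
print(to([.544,.2705,.086],83)); P=pose('wrist'); im,d=read_camera('wrist'); X=cloud('wrist',d,P)
m=(np.hypot(X[...,0]-.544,X[...,1]-.27)<.035)&(X[...,2]>.11)&(X[...,2]<.145)&(d>0)
print(m.sum(),X[m].mean(0), rect(X[m]))
E
```

```text
(array([  2.6,   3.4, 160.6]), array([-0.007 ,  0.0033,  0.001 ]))
776 [0.54399553 0.27288204 0.12730062] (array([0.5437, 0.2712]), array([0.026, 0.027]), 80.9)
```

Call:
arm_command(
  moves=[1,3,3,40,-0.007,0.003,0,1,0,0,40,0,0,0,1,0,0,40,0,0,0,1,0,0,40,0,0,0,1,0,0,0,0,0,0],
)

```text
clock: 5.25
tcp_pos: [0.5477, 0.2715, 0.0895]
orientation: [0.001, 0.749, 0.663, 0.002]
wrist_force: [-0.1, 0.1, 0.2]
finger_gap: 0.085
grip_force: 0.0
```

Call:
arm_command(
  moves=[-1,0,0,0,0,0,0,-1,0,0,0,0,0,0,-1,0,0,0,0,0,0,-1,0,0,0,0,0,0,-1,0,0,0,0,0,0],
  newtons=40,
)

```text
clock: 5.88
tcp_pos: [0.5486, 0.2726, 0.0919]
orientation: [0.002, 0.748, 0.663, 0.004]
wrist_force: [-1.2, 0.4, 6.0]
finger_gap: 0.0273
grip_force: 38.9
```

```bash
python3 - <<'E'
from h import *
s=get_state(); print(s['tcp_pos'],s['orientation'],s['wrist_force'],s['finger_gap'])
im,d=read_camera('top'); Pt=pose('top');Xt=cloud('top',d); l,r=boom(im,Xt,Pt); print(get_state()['clock'],r,l.mean(0))
E
```

```text
[0.54862909 0.27261294 0.09194875] [0.00173714 0.7484826  0.66313705 0.00447697] [-1.17178945  0.44286381  5.98830285] 0.027271113589330456
5.925 (array([ 0.4053, -0.1648]), array([0.12 , 0.119]), 58.97) [ 0.40509957 -0.16508906  0.2       ]
```

```bash
cat >> h.py <<'E'
COL=np.array([.5135,.024])
def status():
    a=[]
    for k in range(3):
        t=get_state()['clock']; im,d=read_camera('top'); P=pose('top'); l,r=boom(im,cloud('top',d),P)
        c=(l.mean(0)[:2]+r[0])/2-COL; a.append((t,np.degrees(np.arctan2(c[1],c[0]))+89, np.hypot(*c)))
    s=get_state(); h=s['tcp_pos'][:2]-COL
    for q in a: print('t %.2f boom err to tray %.2f deg r %.3f'%q)
    print('tiller %.4f r %.3f'%(np.radians(83)-np.arctan2(h[1],h[0]),np.hypot(*h)),'yaw err',to([0,0,0],0)[1],'F',s['wrist_force'].round(1),'z',s['tcp_pos'][2])
E
```

Call:
arm_command(
  moves=[-1,0,7.5,0,0,0,0.03,-1,0,7.5,0,0,0,0.03,-1,0,7.5,0,0,0,0.03,-1,0,0,0,0,0,0,-1,0,0,0,0,0,0,-1,0,0,0,0,0,0],
)

```text
clock: 6.68
tcp_pos: [0.5715, 0.2684, 0.092]
orientation: [0.002, 0.778, 0.628, 0.004]
wrist_force: [0.1, -2.4, 4.9]
finger_gap: 0.0271
grip_force: 39.5
```

```bash
python3 -c "from h import *; status()"
```

```text
t 6.67 boom err to tray -29.44 deg r 0.217
t 6.72 boom err to tray -29.52 deg r 0.217
t 6.78 boom err to tray -29.21 deg r 0.217
tiller 0.1107 r 0.251 yaw err [ 0.0051 -0.0096  1.3591] F [ 0.3 -2.1  5.2] z 0.09194353254287542
```

Call:
arm_command(
  moves=[-1,0,0,0,0,0,0,-1,0,0,0,0,0,0,-1,0,0,0,0,0,0,-1,0,0,0,0,0,0,-1,0,0,0,0,0,0],
)

```text
clock: 7.45
tcp_pos: [0.5715, 0.2684, 0.0919]
orientation: [0.002, 0.778, 0.628, 0.004]
wrist_force: [1.1, -2.5, 5.2]
finger_gap: 0.0273
grip_force: 39.5
```

```bash
python3 -c "from h import *; status()"
```

```text
t 7.45 boom err to tray -26.04 deg r 0.217
t 7.50 boom err to tray -25.03 deg r 0.217
t 7.55 boom err to tray -24.80 deg r 0.217
tiller 0.1107 r 0.251 yaw err [ 0.0051 -0.0096  1.3592] F [ 0.5 -2.6  5.6] z 0.09192924749128856
```

Call:
arm_command(
  moves=[-1,0,0,0,0,0,0,-1,0,0,0,0,0,0,-1,0,0,0,0,0,0,-1,0,0,0,0,0,0,-1,0,-9,0,0,0,-0.036,-1,0,-9,0,0,0,-0.036,-1,0,-9,0,0,0,-0.036],
)

```text
clock: 8.48
tcp_pos: [0.5447, 0.2731, 0.0919]
orientation: [0.003, 0.742, 0.67, 0.004]
wrist_force: [0.2, -3.8, 7.7]
finger_gap: 0.0273
grip_force: 39.9
```

```bash
python3 -c "from h import *; status()"
```

```text
t 8.47 boom err to tray -15.31 deg r 0.216
t 8.53 boom err to tray -14.57 deg r 0.216
t 8.57 boom err to tray -14.04 deg r 0.217
tiller -0.0020 r 0.251 yaw err [ 0.0047 -0.0083  1.4685] F [-1.8 -2.8  8.4] z 0.09190516722090558
```

Call:
arm_command(
  moves=[-1,0,-9,0,0,0,-0.036,-1,0,-9,0,0,0,-0.036,-1,0,0,0,0,0,0,-1,0,0,0,0,0,0,-1,0,0,0,0,0,0],
)

```text
clock: 9.25
tcp_pos: [0.526, 0.2747, 0.0919]
orientation: [0.002, 0.718, 0.696, 0.004]
wrist_force: [-2.3, -3.3, 10.6]
finger_gap: 0.0274
grip_force: 39.8
```

```bash
python3 -c "from h import *; status()"
```

```text
t 9.25 boom err to tray -8.10 deg r 0.216
t 9.30 boom err to tray -7.40 deg r 0.216
t 9.35 boom err to tray -7.49 deg r 0.216
tiller -0.0725 r 0.251 yaw err [ 0.0051 -0.0082  1.5399] F [-2.4 -3.2  9. ] z 0.09187826412839473
```

Call:
arm_command(
  moves=[-1,0,10.5,0,0,0,0.042,-1,0,0,0,0,0,0,-1,0,0,0,0,0,0,-1,0,0,0,0,0,0,-1,0,0,0,0,0,0,-1,0,0,0,0,0,0],
)

```text
clock: 10.15
tcp_pos: [0.5376, 0.2739, 0.0919]
orientation: [0.003, 0.733, 0.681, 0.004]
wrist_force: [1.1, -4.8, 7.0]
finger_gap: 0.027
grip_force: 40.0
```

```bash
python3 -c "from h import *; status()"
```

```text
t 10.15 boom err to tray -4.30 deg r 0.217
t 10.20 boom err to tray -3.88 deg r 0.216
t 10.25 boom err to tray -4.07 deg r 0.217
tiller -0.0261 r 0.251 yaw err [ 0.0068 -0.0092  1.4969] F [ 0.3 -5.   7.7] z 0.09193236347064943
```

Call:
arm_command(
  moves=[-1,0,12,0,0,0,0.048,-1,0,0,0,0,0,0,-1,0,0,0,0,0,0,-1,0,0,0,0,0,0,-1,0,0,0,0,0,0,-1,0,0,0,0,0,0],
)

```text
clock: 11.05
tcp_pos: [0.5494, 0.2725, 0.0919]
orientation: [0.003, 0.749, 0.663, 0.004]
wrist_force: [0.8, -6.0, 7.2]
finger_gap: 0.0271
grip_force: 40.0
```

```bash
python3 -c "from h import *; status()"
```

```text
t 11.05 boom err to tray -3.10 deg r 0.216
t 11.10 boom err to tray -2.54 deg r 0.216
t 11.15 boom err to tray -2.65 deg r 0.218
tiller 0.0213 r 0.251 yaw err [ 0.007  -0.0083  1.4487] F [ 0.5 -6.7  6.9] z 0.09190960643203969
```

Call:
arm_command(
  moves=[-1,0,0,0,0,0,0,-1,0,0,0,0,0,0,-1,0,0,0,0,0,0,-1,0,0,0,0,0,0,-1,0,-2.5,0,0,0,-0.01,-1,0,-2.5,0,0,0,-0.01],
)

```text
clock: 11.95
tcp_pos: [0.5445, 0.2732, 0.0919]
orientation: [0.003, 0.742, 0.67, 0.004]
wrist_force: [1.3, -6.1, 7.4]
finger_gap: 0.0269
grip_force: 40.0
```

```bash
python3 - <<'E'
from h import *
status(); im,d=read_camera('top'); cv2.imwrite('pics/top2.png',im)
P=pose('top')
c=im[140:290,230:400]; cv2.imwrite('pics/top2c.png',cv2.resize(c,None,fx=4,fy=4,interpolation=cv2.INTER_CUBIC))
E
```

```text
t 11.95 boom err to tray -1.74 deg r 0.215
t 12.00 boom err to tray -1.78 deg r 0.216
t 12.05 boom err to tray -1.60 deg r 0.216
tiller 0.0001 r 0.251 yaw err [ 0.0068 -0.008   1.469 ] F [-0.2 -5.7  7.5] z 0.09190583224177244
```

View pics/top2c.png

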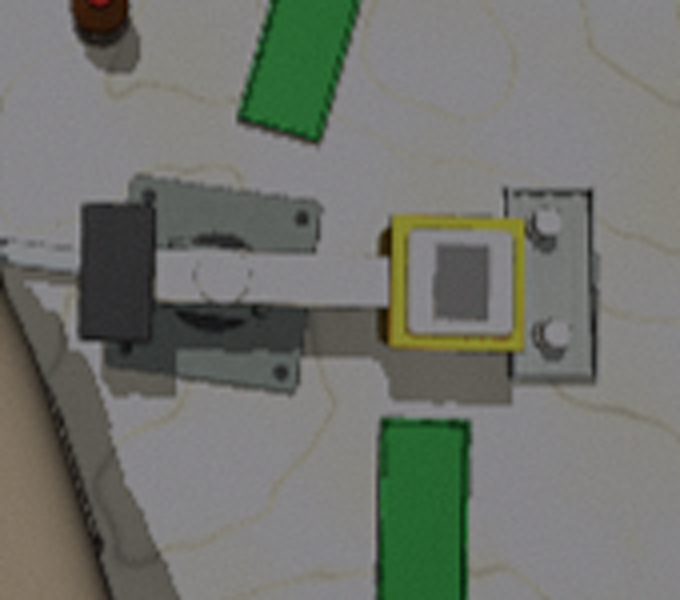

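```bash
python3 - <<'E'
from h import *
P=pose('top'); im=cv2.imread('pics/top2.png'); px=lambda m:np.argwhere(m)[:,::-1]
D=[]; 
for k in range(5):
    im,d=read_camera('top'); D.append(np.where(d>0,d,np.nan))
d=np.nanmedian(D,0); X=cloud('top',np.nan_to_num(d)); z=X[...,2]; V=im.max(2)
lid,r=boom(im,X,P); print('lid',r,lid.mean(0))
w=np.zeros(z.shape,bool); w[185:230,245:275]=1
m=w&(z>.17)&(z<.2)&(V<80); wt=unproj(P,px(m),.185); wr=rect(wt); print('weight',wr)
a=r[0]-wr[0]; print('boom line ang',np.degrees(np.arctan2(a[1],a[0])),np.hypot(*a)); u=a/np.hypot(*a)
print('col est',wr[0]+.1*u, r[0]-.22*u)
w[:]=0; w[183:240,352:384]=1
m=w&(z>.011)&(z<.03); mm=m.astype(np.uint8); n,l,s,c=cv2.connectedComponentsWithStats(mm); print(s[1:,4])
keep=np.isin(l,[i for i in range(1,n) if s[i,4]>8]); print('tray depth',rect(unproj(P,px(keep),.022)))
# outer edge line: far side dark wall
pts=[];pt2=[]
for v in range(192,232):
    row=V[v].astype(int); g=np.diff(row.astype(float)); 
    uu=np.arange(374,384); i=uu[np.argmin(row[374:384])]; pts.append([i,v])
e=unproj(P,np.array(pts),.015); f1=np.polyfit(e[:,0],e[:,1],1); print('outer edge angle',np.degrees(np.arctan(f1[0])), e[:,1].std())
pc=unproj(P,np.array([[132,177],[320,202],[296,393]])/4+[230,140],.008)[:,:2]; print('plate centre',(pc[0]+pc[2])/2, np.degrees(np.arctan2(*(pc[1]-pc[0])[::-1])),np.degrees(np.arctan2(*(pc[2]-pc[1])[::-1])),np.linalg.norm(np.diff(pc,axis=0),axis=1))
# end edges of the tray
for s_ in (range(183,192),range(230,240)):
    print([int(V[list(s_),c].argmin()+s_[0]) for c in (362,366,370,374)], [[int(V[v,c]) for v in s_] for c in (362,366,370)])
status()
E
```

```text
lid (array([ 0.5126, -0.1918]), array([0.116, 0.121]), 87.18) [ 0.5121687  -0.19304632  0.2       ]
weight (array([0.5143, 0.1232]), array([0.128, 0.068]), 1.49)
boom line ang -90.30921231601954 0.31500458726818564
col est [0.51376033 0.02320146] [0.51378728 0.0281968 ]
[147  14  18]
tray depth (array([ 0.5221, -0.3234]), array([0.198, 0.092]), 1.69)
outer edge angle 2.292417135944442 0.0021675207530347023
plate centre [0.51275069 0.02191707] -96.12214921516882 173.7900034895291 [0.19725995 0.19939818]
[188, 188, 188, 188] [[135, 134, 132, 134, 96, 66, 107, 121, 118], [136, 136, 134, 133, 92, 79, 110, 116, 95], [135, 137, 136, 134, 96, 57, 97, 121, 118]]
[234, 234, 234, 235] [[122, 122, 125, 101, 86, 90, 114, 137, 134, 136], [104, 117, 117, 101, 83, 84, 112, 137, 136, 134], [114, 117, 117, 99, 83, 83, 113, 133, 122, 129]]
t 12.40 boom err to tray -1.45 deg r 0.217
t 12.45 boom err to tray -1.36 deg r 0.216
t 12.50 boom err to tray -1.60 deg r 0.216
tiller 0.0001 r 0.251 yaw err [ 0.0067 -0.008   1.4689] F [-1.  -6.3  7.6] z 0.09189170237156909
```

Call:
arm_command(
  moves=[-1,0,14,0,0,0,0.056,-1,0,0,0,0,0,0,-1,0,0,0,0,0,0,-1,0,0,0,0,0,0,-1,0,0,0,0,0,0,-1,0,-14,0,0,0,-0.056,-1,0,0,0,0,0,0],
)

```text
clock: 13.42
tcp_pos: [0.543, 0.2733, 0.0919]
orientation: [0.003, 0.742, 0.67, 0.003]
wrist_force: [-1.8, -8.1, 9.9]
finger_gap: 0.0275
grip_force: 40.0
```

```bash
python3 - <<'E'
from h import *
status()
P=pose('top'); im=[read_camera('top')[0] for _ in range(6)]; im=np.mean(im,0).astype(np.uint8); cv2.imwrite('pics/top3.png',im)
status()
c=im[175:245,225:395]; cv2.imwrite('pics/top3c.png',cv2.resize(c,None,fx=4.7,fy=4.7,interpolation=cv2.INTER_CUBIC))
E
```

```text
t 13.43 boom err to tray -0.71 deg r 0.217
t 13.47 boom err to tray -0.39 deg r 0.215
t 13.53 boom err to tray -0.72 deg r 0.216
tiller -0.0034 r 0.251 yaw err [ 0.0068 -0.0057  1.4691] F [-2.8 -8.2  9.6] z 0.09185812082091878
t 13.88 boom err to tray -0.56 deg r 0.216
t 13.93 boom err to tray -0.40 deg r 0.216
t 13.97 boom err to tray -0.36 deg r 0.215
tiller -0.0030 r 0.251 yaw err [ 0.0068 -0.0057  1.469 ] F [-2.7 -8.1 10.5] z 0.09187323472162834
```

View pics/top3c.png

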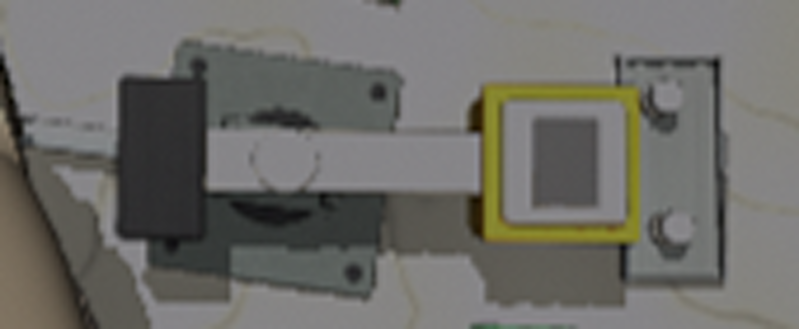

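```bash
python3 - <<'E'
from h import *
P=pose('top'); im=cv2.imread('pics/top3.png'); V=im.max(2).astype(float)
B=[]
for cx,cy in [(199,66),(377,91),(353,272),(172,244)]:
    u,v=cx/4.7+225-.4,cy/4.7+175-.4
    u0,v0=int(round(u)),int(round(v)); p=V[v0-3:v0+4,u0-3:u0+4]; w=np.clip(np.median(p)-10-p,0,None); yy,xx=np.mgrid[-3:4,-3:4]
    B.append([u0+(w*xx).sum()/w.sum(),v0+(w*yy).sum()/w.sum()]); print((u,v),B[-1])
b=unproj(P,B,.012)[:,:2]; print(b.round(4),'centre',b.mean(0),b[[0,2]].mean(0),b[[1,3]].mean(0))
for i,j,o in [(0,1,0),(3,2,0),(0,3,-90+180),(1,2,90)]:
    e=b[j]-b[i]; print(np.hypot(*e).round(4),np.degrees(np.arctan2(e[1],e[0]))+o)
# tray edges subpixel (gradient)
g=cv2.GaussianBlur(V,(0,0),.7)
rows=np.arange(190,232)
out=[(376+np.argmax(np.diff(g[v,376:386])),v) for v in rows]; o=unproj(P,out,.015); print('outer',np.degrees(np.arctan(np.polyfit(o[:,0],o[:,1],1)[0])))
cols=np.arange(362,376)
top=[(c,183+np.argmin(np.diff(g[183:190,c]))+.5) for c in cols]; bot=[(c,231+np.argmax(np.diff(g[231:240,c]))+.5) for c in cols]
t=unproj(P,top,.022); q=unproj(P,bot,.022); print('ends',t[:,0].mean(),q[:,0].mean(),'mid x',(t[:,0].mean()+q[:,0].mean())/2, t[:,1].mean())
print(top[::4],bot[::4])
status()
E
```

```text
(266.9404255319149, 188.64255319148936) [np.float64(266.48308270676694), np.float64(190.09962406015038)]
(304.8127659574468, 193.96170212765958) [np.float64(305.0439276485788), np.float64(194.19638242894058)]
(299.7063829787234, 232.4723404255319) [np.float64(299.7708333333333), np.float64(232.66927083333334)]
(261.1957446808511, 226.51489361702127) [np.float64(261.16326530612247), np.float64(225.8469387755102)]
[[ 0.5979  0.0942]
 [ 0.585  -0.0662]
 [ 0.4256 -0.0472]
 [ 0.4494  0.1125]] centre [0.5144861  0.02331657] [0.51175097 0.023495  ] [0.51722123 0.02313813]
0.1608 -94.59603518875291
0.1614 -98.4909397256714
0.1497 262.9765687228452
0.1606 263.20109229085847
outer 2.0287854593855323
ends 0.6229405903115973 0.4211491802587485 mid x 0.5220448852851729 -0.3266414163780419
[(np.int64(362), np.float64(186.5)), (np.int64(366), np.float64(186.5)), (np.int64(370), np.float64(186.5)), (np.int64(374), np.float64(186.5))] [(np.int64(362), np.float64(235.5)), (np.int64(366), np.float64(235.5)), (np.int64(370), np.float64(235.5)), (np.int64(374), np.float64(235.5))]
t 14.03 boom err to tray -0.25 deg r 0.218
t 14.07 boom err to tray -0.38 deg r 0.216
t 14.12 boom err to tray -0.68 deg r 0.215
tiller -0.0029 r 0.251 yaw err [ 0.0068 -0.0058  1.4689] F [-3.3 -9.3 10.5] z 0.09188970844938804
```

```bash
cat >> h.py <<'E'
def line(n=5):
    P=pose('top'); px=lambda m:np.argwhere(m)[:,::-1]; F=[read_camera('top') for _ in range(n)]
    d=np.nanmedian([np.where(q[1]>0,q[1],np.nan) for q in F],0); im=np.mean([q[0] for q in F],0).astype(np.uint8)
    X=cloud('top',np.nan_to_num(d)); z=X[...,2]; V=im.max(2); lid,r=boom(im,X,P)
    w=np.zeros(z.shape,bool); w[185:230,245:275]=1
    wt=unproj(P,px(w&(z>.17)&(z<.2)&(V<80)),.185); b=rect(wt)
    w[:]=0; w[195:225,270:326]=1; m=w&(z>.15)&(z<.18)&(V>95); m=cv2.morphologyEx(m.astype(np.uint8),cv2.MORPH_OPEN,np.ones((3,3)))>0
    bar=unproj(P,px(m),.165)[:,:2]; vx,vy=cv2.fitLine(bar.astype(np.float32),2,0,.01,.01)[:2].ravel()
    hsv=cv2.cvtColor(im,cv2.COLOR_BGR2HSV); Y=(hsv[...,1]>120)&(abs(hsv[...,0].astype(int)-28)<8)&(z>.18)&(z<.22); yl=rect(unproj(P,px(Y),.2))
    for n_,a in (('rect',r[0]-b[0]),('mean',(lid.mean(0)-wt.mean(0))[:2]),('yellow',yl[0]-b[0]),('bar',np.array([vx,vy])*-np.sign(vy))): print(n_,np.degrees(np.arctan2(a[1],a[0])).round(2),end='; ')
    print('edges',r[2]%90,b[2]%90,yl[2]%90,'barc',bar.mean(0).round(4),len(bar),'lid',r[0],yl[0],'w',b[0])
E
python3 -c "from h import *; line(); line(); status()"
```

```text
rect -88.5; mean -89.13; yellow -88.87; bar -89.22; edges 86.79 1.49 0.35 barc [ 0.5148 -0.0227] 710 lid [ 0.5187 -0.1904] [ 0.5167 -0.1924] w [0.5105 0.1231]
rect -89.3; mean -89.25; yellow -88.87; bar -89.27; edges 1.5 1.49 0.35 barc [ 0.5148 -0.0223] 714 lid [ 0.5144 -0.197 ] [ 0.5167 -0.1924] w [0.5105 0.1231]
t 14.68 boom err to tray -0.62 deg r 0.216
t 14.72 boom err to tray -0.74 deg r 0.216
t 14.78 boom err to tray -0.38 deg r 0.215
tiller -0.0030 r 0.251 yaw err [ 0.0068 -0.0057  1.4689] F [-3.1 -8.1 10. ] z 0.09185432964582466
```

Call:
arm_command(
  moves=[-1,0,14,0,0,0,0.056,-1,0,0,0,0,0,0,-1,0,0,0,0,0,0,-1,0,-13.5,0,0,0,-0.054,-1,0,0,0,0,0,0,-1,0,0,0,0,0,0],
)

```text
clock: 15.58
tcp_pos: [0.5437, 0.2732, 0.0918]
orientation: [0.004, 0.743, 0.669, 0.002]
wrist_force: [-3.3, -10.4, 10.8]
finger_gap: 0.0268
grip_force: 40.1
```

```bash
python3 -c "from h import *; line(); line(); status()"
```

```text
rect -88.98; mean -88.88; yellow -88.65; bar -88.62; edges 1.5 1.49 1.49 barc [ 0.5153 -0.0233] 722 lid [ 0.5162 -0.1943] [ 0.518  -0.1927] w [0.5105 0.125 ]
rect -88.3; mean -88.71; yellow -88.64; bar -88.64; edges 1.5 1.49 1.49 barc [ 0.5153 -0.0233] 721 lid [ 0.5199 -0.1923] [ 0.518  -0.1915] w [0.5105 0.125 ]
t 16.07 boom err to tray -0.20 deg r 0.216
t 16.12 boom err to tray 0.09 deg r 0.216
t 16.18 boom err to tray 0.27 deg r 0.216
tiller -0.0011 r 0.251 yaw err [ 0.0077 -0.0045  1.4665] F [ -3.  -10.2  11.6] z 0.09185276252697477
```

Call:
arm_command(
  moves=[1,0,0,0,0,0,0,1,0,0,0,0,0,0,1,0,0,0,0,0,0,1,0,0,0,0,0,0,1,0,0,-20,0,0,0,1,0,0,-40,0,0,0,1,0,0,-50,0,0,0,1,0,0,-50,0,0,0],
)

```text
clock: 17.23
tcp_pos: [0.5426, 0.2756, 0.2514]
orientation: [0.002, 0.742, 0.67, 0.003]
wrist_force: [1.4, -0.0, -0.7]
finger_gap: 0.0854
grip_force: 0.0
```

```bash
python3 - <<'E'
from h import *
line(); status(); P=pose('wrist'); im,d=read_camera('wrist'); X=cloud('wrist',d,P); cv2.imwrite('pics/w2.png',im)
m=(np.hypot(X[...,0]-.544,X[...,1]-.27)<.035)&(X[...,2]>.11)&(X[...,2]<.145)&(d>0)
r=rect(X[m]); print(m.sum(),r,X[m].mean(0)); h=r[0]-COL; print('tiller',np.radians(83)-np.arctan2(h[1],h[0]),np.hypot(*h))
E
```

```text
rect -89.19; mean -88.84; yellow -88.65; bar -88.63; edges 83.32 1.49 1.49 barc [ 0.5153 -0.0233] 721 lid [ 0.515  -0.1929] [ 0.518  -0.1927] w [0.5105 0.125 ]
t 17.48 boom err to tray -0.14 deg r 0.216
t 17.52 boom err to tray 0.04 deg r 0.217
t 17.57 boom err to tray -0.24 deg r 0.216
tiller -0.0089 r 0.253 yaw err [ 0.0022 -0.0042  1.4679] F [ 0.2 -0.7 -0.7] z 0.2482820537835767
759 (array([0.5435, 0.271 ]), array([0.027, 0.027]), 49.52) [0.54353919 0.27297258 0.12712683]
tiller -0.001307570334918129 0.24881519246219674
```

View pics/w2.png

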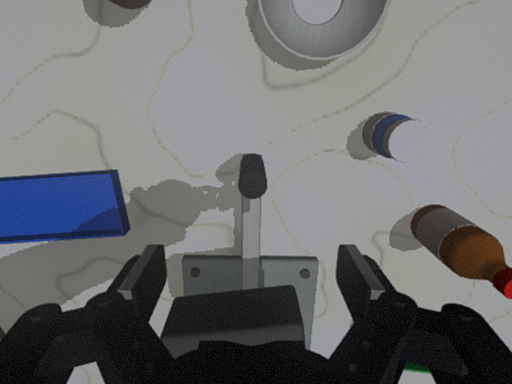

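The wrist view shows the handle (252,175) released. The bar stands square to and centred on the plate, whose bolts are at (194,272) and (305,272), so the tiller is level.

Call:
arm_command(
  moves=[1,0,0,-30,0,0,0,1,0,0,0,0,0,0,1,0,0,0,0,0,0,1,0,0,0,0,0,0,1,0,0,0,0,0,0,1,0,0,0,0,0,0,1,0,0,0,0,0,0,1,0,0,0,0,0,0],
)

```text
clock: 18.68
tcp_pos: [0.5427, 0.2754, 0.2802]
orientation: [0.002, 0.743, 0.67, 0.003]
wrist_force: [-0.0, -0.1, -0.9]
finger_gap: 0.0857
grip_force: 0.0
```

```bash
python3 -c "
from h import *
line(); status(); print(hand_in())"
```

```text
rect -88.6; mean -88.79; yellow -88.65; bar -88.62; edges 0.69 1.49 1.49 barc [ 0.5153 -0.0233] 721 lid [ 0.5183 -0.1945] [ 0.518  -0.1927] w [0.5105 0.125 ]
t 18.93 boom err to tray 0.10 deg r 0.216
t 18.98 boom err to tray -0.04 deg r 0.215
t 19.02 boom err to tray -0.10 deg r 0.216
tiller -0.0066 r 0.253 yaw err [ 0.0036 -0.0075  1.4679] F [-0.8  0.8 -0.3] z 0.2801847713051079
the job is handed in; nothing more can be done
None
```

The job is handed in at about 19 s (no verdict came back): the container is at rest pointing at the steel tray's middle, about 0.1° off by my camera measurements (good to about 0.3°), with the tiller level and released; the swing peaked at about 12°/s.

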